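# Push in the cue-light lenses in order

## Task

Bench-test the three restored cue-light stations: with a fingertip, lightly push down the red lens, then the amber lens, then the green lens, each well past half of its travel (down to its stop is fine), so that all three stay in. Leave the stations standing where they are, lift nothing, leave the lamp ring, wrench and switch cover alone, and end clear of everything.

Things in the scene. Friction and masses are not known exactly. Their poses are not given: they have to be found in the camera images.
- red_station: red cue-light station, loose on the bench, about 0.9 kg: a round grey cast housing, 92 mm diameter and 50 mm high, with a brass ring (68 mm diameter, 8 mm thick, its top 58 mm above the bench) around a red glass bullseye lens on the vertical axis; a brass cable stub (18 mm diameter) sticks out 15 mm from the side along its +x at 29 mm or lower. Origin: centre of the underside, z up
- red_lens (a joint): how far the red lens is pushed down, m: 0 = fully out, 0.016 = at its stop; at the start between 0 and 0.002. Friction of about 4 N holds it: it moves only when pushed harder than that, has no return spring and stays where it is left (the glass sits on a rubber seat and sinks about 1 mm more per 2.5 N while it is pushed, then springs back by that much). It counts as in beyond 0.008
- red_crown (a point): top centre of the red glass lens (50 mm diameter, domed: the crown is 8 mm above the lens's rim), moves with the lens; 84 mm above the bench when fully out (26 mm proud of the brass ring), 68 mm at the stop (10 mm proud)
- amber_station: amber cue-light station, loose on the bench, about 0.9 kg: a round grey cast housing, 92 mm diameter and 50 mm high, with a brass ring (68 mm diameter, 8 mm thick, its top 58 mm above the bench) around an amber glass bullseye lens on the vertical axis; a brass cable stub (18 mm diameter) sticks out 15 mm from the side along its +x at 29 mm or lower. Origin: centre of the underside, z up
- amber_lens (a joint): how far the amber lens is pushed down, m: 0 = fully out, 0.016 = at its stop; at the start between 0 and 0.002. Friction of about 4 N holds it: it moves only when pushed harder than that, has no return spring and stays where it is left (the glass sits on a rubber seat and sinks about 1 mm more per 2.5 N while it is pushed, then springs back by that much). It counts as in beyond 0.008
- amber_crown (a point): top centre of the amber glass lens (50 mm diameter, domed: the crown is 8 mm above the lens's rim), moves with the lens; 84 mm above the bench when fully out (26 mm proud of the brass ring), 68 mm at the stop (10 mm proud)
- green_station: green cue-light station, loose on the bench, about 0.9 kg: a round grey cast housing, 92 mm diameter and 50 mm high, with a brass ring (68 mm diameter, 8 mm thick, its top 58 mm above the bench) around a green glass bullseye lens on the vertical axis; a brass cable stub (18 mm diameter) sticks out 15 mm from the side along its +x at 29 mm or lower. Origin: centre of the underside, z up
- green_lens (a joint): how far the green lens is pushed down, m: 0 = fully out, 0.016 = at its stop; at the start between 0 and 0.002. Friction of about 4 N holds it: it moves only when pushed harder than that, has no return spring and stays where it is left (the glass sits on a rubber seat and sinks about 1 mm more per 2.5 N while it is pushed, then springs back by that much). It counts as in beyond 0.008
- green_crown (a point): top centre of the green glass lens (50 mm diameter, domed: the crown is 8 mm above the lens's rim), moves with the lens; 84 mm above the bench when fully out (26 mm proud of the brass ring), 68 mm at the stop (10 mm proud)
- lamp_ring: spare loose brass lamp ring lying flat, 60 mm outside and 42 mm inside diameter, 12 mm high; origin: centre of the underside; leave alone
- wrench: loose steel socket wrench lying on the bench, about 190 mm long along its x (from -95 to +92 mm), 34 mm wide and 36 mm high at the head (+x end), handle 19 mm thick; origin: underside; leave alone
- switch_cover: loose black bakelite switch cover, 50 x 80 x 18 mm with a 30 mm collar, 26 mm high in all; origin: centre of the underside; leave alone. (Not listed: a fixed cast-iron hand press, 400 mm high, stands well to the robot's right at y below -0.5 m, out of the way)
Mind the look-alikes: they are no part of the job. What is shaped like the amber_station but blue is not meant. What is shaped like the red_station but blue or pink is not meant.

How it is judged:
By the outcome, as a careful person would: the job done as asked, in the order asked, and still so for the second after the job is handed in, with the robot touching nothing.
It also fails if it takes over 48 s, if anything falls off the work surface, if the arm or the gripper's body presses on something with over 40 N, if the wrist force passes 120 N, or if a joint passes its speed limit or range.

## Robot

A 6-joint arm with a two-finger parallel gripper is mounted at the origin on the work surface. World frame = base frame: x ahead of the robot, y to its left, z up, the work surface at z = 0. Lengths are in mm, angles in rad, forces in N, time in s.
With the tool pointing down it reaches from about 375 to 750 mm from the base axis. Payload 9 kg.
Tool frame: the origin (TCP) lies midway between the tips of the shut fingers; the grasp point (between the pads) lies grip_point_offset behind it (grip_point_offset is the distance from the TCP to the grasp point, in mm); z points along the fingers, y is the line along which they close (so a half turn about z gives the same grasp; the last joint's range is limited). The gripper opens to 85 mm and grips with 20 to 120 N. Pads are 22 mm wide; open, the fingers measure 114 mm over their backs; the gripper's body (76 mm by 85 mm) begins 54 mm behind the grasp point. The pads swing forward as they close: fully open they stand 13 mm farther back than shut.
Start: joints at [-1.509, 0.104, 0.097, 1.564, 0, 1.353], TCP at [165.707, -576.696, 231.331] pointing down, gripper open.
Joint ranges: [-2.99, 2.99], [-0.84, 1.86], [-1.1, 1.16], [-1.84, 2.11], [-1.51, 1.56], [-3.14, 3.14]. Speed limits (rad/s): [2.22, 2.22, 2.57, 3.14, 3.14, 3.14].

## Interface

Orientations are given as [roll, pitch, yaw] about the fixed x, y, z axes, in that order (R = Rz(yaw) Ry(pitch) Rx(roll)).
In Python, from rig import state, read_camera, job_done, silhouettes, grip_point_offset gives the robot as it stands. The module is installed in compiled form; this text tells all that it offers.
- The arm moves only by the tool step_arm, never from a script. Its argument "plan" is a list of rows, each a list of 7 numbers: the shift along the tool's x, y, z in mm, then the turn, a rotation vector about the tool's x, y, z in rad, then the opening, from -1 (shut) to 1 (fully open). In form: [[x, y, z, rx, ry, rz, hand], ...]. A call has 1 to 20 rows; each row shifts and turns the commanded pose from where the row before left it, along the tool's axes as they then stand; what a row does not reach is not made up. A row lasts 1/8 s, in which the tool goes at most 62.5 mm and 10.7 degrees, less where a joint would pass 70% of its speed; a pose out of reach is approached as far as the arm can. A call with a gripper value outside its range is refused whole. The fingers move at their own pace and stop on an object; the grip force is fixed at half the most. Time passes only in rows, so rows that do not move let the fingers close. It gives the time, the measured TCP pose, the force, the opening and the grip force at its end, in the units of the state.
- state(): the state, without advancing time (a new reading comes with each control period).
- read_camera(name): name is "side" or "top"; returns a dict with "frame" (420x560x3 uint8, blue, green, red), "K" (3x3 intrinsics, pixels), "camera_from_world" (4x4, takes a point from world to camera coordinates). Camera axes: x right, y down, z forward; pixel columns grow to the right and rows downward; lengths in mm; the calibration is good to about 2 mm. A picture is of the moment at which its call begins. There is no depth.
- job_done(): hands the job in; it is judged then, once.
Trained networks look in the newest picture that a camera, given by its name, has taken for a name from the list of things; names that differ only in an ending like _2 or _b are one class to them, and where a whole thing is asked for, a point or a joint stands for the part that bears it (a point fixed in the world has none). Each returns a list of dicts, best first, with "conf" (0 to 1); they miss things now and then, are a little off and sometimes report something else, mostly with a low value. They report only what shows in the picture. A call takes as long as a camera call. They do not tell look-alikes from the thing itself.
- silhouettes(camera, label): "mask" (420x560 bool, what is visible of it) and "pixel" ([column, row] in pixels, amid what is visible of it).
The state is a dict: "time_s": time; "joint_pos": joint angles; "qvel": joint speeds; "tau": joint torques, N m; "ee_pos": TCP position; "tcp_rot": TCP orientation; "force": force on the tool from outside, world axes, zero at the start; "torque": the same for the moment, N m; "grip_width": finger opening in mm; "grip_force": force on a finger pad.
Only numpy, scipy, OpenCV 4.12 (cv2) and the standard library are available. Lean on these libraries where they do the work, as an engineer would, in place of code of your own. Each camera call takes 0.05 s, during which the arm holds its last target. There are 200 camera calls.

## Working session

There is one attempt and no reset: what is moved stays moved. The work goes in short steps, Python scripts to look and compute and a tool call to move; the robot and the scene stay as the last step left them, time stands still between calls to the robot, and variables do not carry over. Pictures are saved under pics/ and viewed, at most 10 in all, crops included, and the job is handed in when it is done.

Besides the shell and the picture viewer there is one more tool, called after "Emit:" as name([rows], argument=value, ...), one row to a line, values as JSON. step_arm: Moves the arm, as the interface text tells. Its arguments: {"type":"object","properties":{"plan":{"type":"array"}},"required":["plan"]}

```bash
mkdir -p pics; cat > h.py <<'E'
import numpy as np, cv2
from rig import *
def ray(c,px):
    K=np.array(c["K"]);T=np.array(c["camera_from_world"]);R,t=T[:3,:3],T[:3,3]
    d=R.T@np.linalg.solve(K,[px[0],px[1],1.]);return -R.T@t,d
def atz(c,px,z):
    o,d=ray(c,px);return o+d*(z-o[2])/d[2]
def proj(c,P):
    T=np.array(c["camera_from_world"]);q=np.array(c["K"])@(T[:3,:3]@np.array(P)+T[:3,3]);return q[:2]/q[2]
E
python3 - <<'E'
from h import *
s=state();print({k:np.round(v,3) for k,v in s.items()},grip_point_offset)
for n in("top","side"):
    c=read_camera(n);cv2.imwrite(f"pics/{n}0.png",c["frame"]);print(n,np.round(ray(c,(280,210))[0]))
    for l in("red_station","amber_station","green_station","red_lens","red_crown","lamp_ring","wrench","switch_cover"):
        for d in silhouettes(n,l): 
            m=d["mask"];b=c["frame"][m].mean(0) if m.any() else 0
            print(n,l,round(d["conf"],2),np.round(d["pixel"]),m.sum(),np.round(b),np.round(atz(c,d["pixel"],50)[:2]))
E
```

```text
{'time_s': np.float64(0.0), 'joint_pos': array([-1.509,  0.105,  0.096,  1.564, -0.   ,  1.353]), 'qvel': array([-0.   , -0.001,  0.001, -0.001, -0.003, -0.   ]), 'tau': array([ 1.0000e-03, -5.5693e+01,  5.0364e+01,  1.7000e-02, -0.0000e+00,
       -0.0000e+00]), 'ee_pos': array([ 165.67 , -576.334,  230.498]), 'tcp_rot': array([-3.14, -0.  ,  0.28]), 'force': array([ 0.008, -0.056, -1.095]), 'torque': array([ 0.008, -0.023,  0.035]), 'grip_force': np.float64(0.0), 'grip_width': np.float64(85.602)} 18.700000000000003
top [501. -66. 902.]
top red_station 0.87 [246. 201.] 1554 [ 40.  63. 122.] [595.   6.]
top red_station 0.87 [225. 131.] 1616 [63. 30. 58.] [744.  57.]
top red_station 0.58 [240. 272.] 1598 [ 57.  52. 156.] [447.  12.]
top amber_station 0.91 [437. 248.] 1735 [39. 34. 42.] [ 507. -400.]
top amber_station 0.79 [368. 313.] 1720 [41. 35. 44.] [ 370. -255.]
top amber_station 0.61 [372. 242.] 1658 [31. 67. 99.] [ 515. -261.]
top green_station 0.57 [148. 203.] 1756 [37. 74. 65.] [584. 211.]
top red_lens 0.85 [248. 198.] 451 [  4.   7. 146.] [600.   1.]
top red_lens 0.76 [218. 1
[... 999 characters left out ...]
on 0.72 [194. 310.] 2008 [105. 156. 137.] [569. 252.]
side green_station 0.47 [197. 292.] 485 [ 34. 141.  21.] [599. 210.]
side red_lens 0.9 [315. 262.] 396 [ 17.  17. 220.] [447.  -3.]
side red_lens 0.86 [186. 231.] 320 [ 19.  19. 218.] [769.  47.]
side red_lens 0.64 [254. 234.] 334 [ 18.  20. 222.] [622. -27.]
side red_lens 0.5 [339. 199.] 232 [ 15. 101. 185.] [ 524. -291.]
side red_crown 0.78 [312. 259.] 423 [ 20.  21. 220.] [456. -10.]
side red_crown 0.62 [256. 239.] 267 [ 15.  14. 226.] [607. -13.]
side red_crown 0.53 [187. 228.] 305 [ 16.  16. 220.] [775.  37.]
side wrench 0.93 [226. 286.] 809 [129. 145. 161.] [561. 165.]
side switch_cover 0.71 [230. 224.] 421 [28. 31. 36.] [699. -34.]
```

View pics/top0.png

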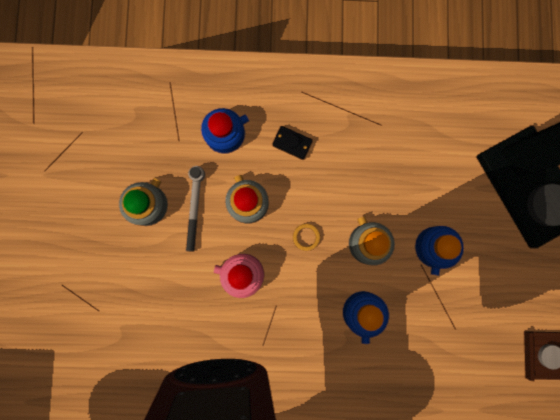

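View pics/side0.png

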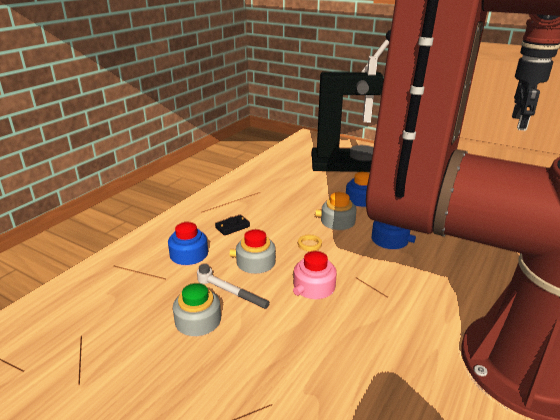

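The grey stations are red (246,201), green (142,203) and amber (372,242) in the top picture. The blue and pink stations are look-alikes. Next I measure the lens axes from both cameras.

```bash
cat >> h.py <<'E'
from scipy.optimize import least_squares
seeds={"red":(595,6),"amber":(510,-265),"green":(588,212)}
hues={"red":(-6,6),"amber":(9,20),"green":(40,80)}
a=np.linspace(0,2*np.pi,40)
def model(x,y,d):
    L=[(25,60),(25,76-d),(18,80.5-d),(8,83.5-d)]
    return np.array([[x+r*np.cos(t),y+r*np.sin(t),z] for r,z in L for t in a])
def hull(c,x,y,d):
    q=np.array([proj(c,p) for p in model(x,y,d)],np.float32);return cv2.convexHull(q)
def cen(c,x,y,d):
    m=cv2.moments(hull(c,x,y,d));return np.array([m["m10"],m["m01"]])/m["m00"],m["m00"]
def blob(c,k,d=1,xy=None):
    xy=xy or seeds[k];H=cv2.cvtColor(c["frame"],cv2.COLOR_BGR2HSV).astype(int);lo,hi=hues[k]
    h=(H[...,0]+90)%180-90
    m=((h>=lo)&(h<=hi)&(H[...,1]>(225 if k=="amber" else 180))&(H[...,2]>60)).astype(np.uint8)
    roi=np.zeros_like(m);cv2.fillPoly(roi,[hull(c,*xy,d).astype(np.int32)],1);roi=cv2.dilate(roi,np.ones((9,9)))
    m=cv2.morphologyEx(m*roi,cv2.MORPH_OPEN,np.ones((3,3)))
    n,l,s,ce=cv2.connectedComponentsWithStats(m);i=1+s[1:,4].argmax();return ce[i],s[i,4],s[i,:4]
E
python3 - <<'E'
from h import *
C={n:read_camera(n) for n in("top","side")}
for k in seeds:
    B={n:blob(C[n],k) for n in C}
    for use in(["top"],["side"],["top","side"]):
        r=least_squares(lambda p:np.concatenate([cen(C[n],*p,1)[0]-B[n][0] for n in use]),seeds[k])
        print(k,use,np.round(r.x,1),"res",np.round(r.fun,1))
    print({n:(np.round(B[n][0],1),B[n][1],round(cen(C[n],*r.x,1)[1]),B[n][2]) for n in B})
E
```

```text
red ['top'] [596.7   6. ] res [-0.3 -0. ]
red ['side'] [596.5   6. ] res [ 0.2 -0.3]
red ['top', 'side'] [596.6   6. ] res [-0.3  0.   0.1 -0.4]
{'top': (array([245.4, 198.9]), np.int32(444), 482, array([234, 188,  24,  23], dtype=int32)), 'side': (array([255., 238.]), np.int32(321), 326, array([245, 230,  21,  17], dtype=int32))}
amber ['top'] [ 513.4 -266.1] res [-0. -0.]
amber ['side'] [ 512.3 -261.9] res [-0.  -0.2]
amber ['top', 'side'] [ 513.1 -265. ] res [-0.5  0.1  0.2 -0.8]
{'top': (array([376. , 243.1]), np.int32(502), 501, array([364, 231,  25,  25], dtype=int32)), 'side': (array([339.3, 199.5]), np.int32(211), 234, array([330, 193,  19,  14], dtype=int32))}
green ['top'] [583.9 231.3] res [-0.  0.]
green ['side'] [584.2 229.6] res [-0. -0.]
green ['top', 'side'] [583.6 230.6] res [ 0.3  0.2 -0.1  0.4]
{'top': (array([134.7, 201.8]), np.int32(367), 533, array([126, 190,  20,  24], dtype=int32)), 'side': (array([195.1, 293.6]), np.int32(435), 507, array([182, 284,  26,  20], dtype=int32))}
```

```bash
sed -i 's/"green":(588,212)/"green":(584,231)/' h.py; python3 - <<'E'
from h import *
C={n:read_camera(n) for n in("top","side")}
k="green";B={n:blob(C[n],k) for n in C}
for use in(["top"],["side"],["top","side"]):
    r=least_squares(lambda p:np.concatenate([cen(C[n],*p,1)[0]-B[n][0] for n in use]),seeds[k]);print(np.round(r.x,1),np.round(r.fun,1))
print({n:(B[n][1],round(cen(C[n],*r.x,1)[1])) for n in B})
E
```

```text
[584.  232.4] [-0.  0.]
[583.8 231.7] [-0.  0.]
[583.8 232.1] [ 0.2  0.1 -0.2  0.1]
{'top': (np.int32(407), 534), 'side': (np.int32(467), 508)}
```

Emit:
step_arm([
  [0, 0, 0, 0, 0, -0.1435, -1],
  [0, 0, 0, 0, 0, -0.1435, -1],
  [0, 0, 0, 0, 0, -0.1435, -1],
  [0, 0, 0, 0, 0, -0.1435, -1],
  [0, 0, 0, 0, 0, -0.1435, -1],
  [0, 0, 0, 0, 0, -0.1435, -1],
  [0, 0, 0, 0, 0, -0.1435, -1],
  [0, 0, 0, 0, 0, -0.1435, -1],
  [0, 0, 0, 0, 0, -0.1435, -1],
  [0, 0, 0, 0, 0, 0, -1],
])

```text
time_s: 2.35
ee_pos: [165.7, -576.7, 231.4]
tcp_rot: [-3.142, 0.0, 1.57]
force: [-0.0, 1.0, -0.6]
grip_width: 0.1
grip_force: 0.0
```

Emit:
step_arm([
  [36.5, 27, 0, 0, 0, 0, -1],
  [36.5, 27, 0, 0, 0, 0, -1],
  [36.5, 27, 0, 0, 0, 0, -1],
  [36.5, 27, 0, 0, 0, 0, -1],
  [36.5, 27, 0, 0, 0, 0, -1],
  [36.5, 27, 0, 0, 0, 0, -1],
  [36.5, 27, 0, 0, 0, 0, -1],
  [36.5, 27, 0, 0, 0, 0, -1],
  [36.5, 27, 0, 0, 0, 0, -1],
  [36.5, 27, 0, 0, 0, 0, -1],
  [36.5, 27, 0, 0, 0, 0, -1],
  [36.5, 27, 0, 0, 0, 0, -1],
  [36.5, 27, 0, 0, 0, 0, -1],
  [36.5, 27, 0, 0, 0, 0, -1],
  [36.5, 27, 0, 0, 0, 0, -1],
  [36.5, 27, 0, 0, 0, 0, -1],
  [0, 0, 0, 0, 0, 0, -1],
  [0, 0, 0, 0, 0, 0, -1],
])

```text
time_s: 4.6
ee_pos: [597.2, 7.3, 231.2]
tcp_rot: [-3.141, 0.0, 1.57]
force: [0.1, 0.3, 0.1]
grip_width: 0.1
grip_force: 0.0
```

Emit:
step_arm([
  [-1, -0.5, 30, 0, 0, 0, -1],
  [0, 0, 30, 0, 0, 0, -1],
  [0, 0, 30, 0, 0, 0, -1],
  [0, 0, 30, 0, 0, 0, -1],
  [0, 0, 0, 0, 0, 0, -1],
  [0, 0, 0, 0, 0, 0, -1],
])

```text
time_s: 5.35
ee_pos: [597.3, 5.7, 112.9]
tcp_rot: [3.14, 0.0, 1.57]
force: [0.5, 0.3, 0.9]
grip_width: 0.1
grip_force: 0.0
```

```bash
python3 - <<'E'
from h import *
I=[]
for n in("top","side"):
    c=read_camera(n);u=proj(c,state()["ee_pos"]);print(n,u)
    x,y=(245,200) if n=="top" else (255,235)
    I.append(cv2.resize(c["frame"][y-60:y+60,x-80:x+80],(400,300),interpolation=cv2.INTER_CUBIC))
cv2.imwrite("pics/r1.png",np.hstack(I))
for k in("green","amber"):
    for n in("top","side"):
        c=read_camera(n)
        for d in silhouettes(n,k+"_crown"): print(k,n,d["conf"],np.round(d["pixel"],1),d["mask"].sum())
E
```

```text
top [243.38030187 195.7348497 ]
side [254.17698679 220.16699332]
green side 0.81 [192.3 292.9] 477
amber top 0.76 [372.4 317.9] 544
amber top 0.72 [378.4 242.3] 514
amber top 0.58 [446.3 246.9] 516
amber side 0.68 [338.4 201.1] 244
amber side 0.5 [365.3 176.5] 219
```

View pics/r1.png

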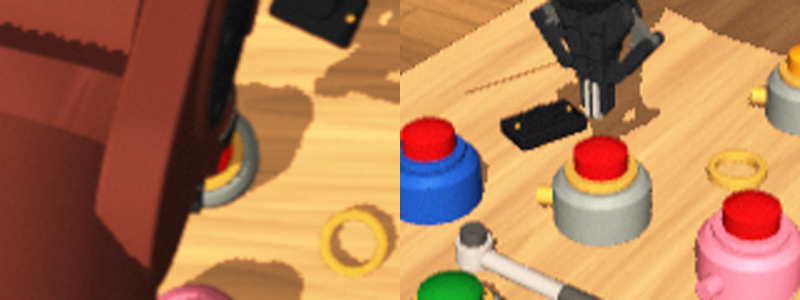

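Left crop (top view): the arm hides most of the red lens. Right crop (side view): the shut fingertip at about (254,221) hangs over the red lens at (255,238). Next I press gently.

Emit:
step_arm([
  [0, 0, 12, 0, 0, 0, -1],
  [0, 0, 12, 0, 0, 0, -1],
  [0, 0, 3, 0, 0, 0, -1],
  [0, 0, 3, 0, 0, 0, -1],
  [0, 0, 3, 0, 0, 0, -1],
  [0, 0, 3, 0, 0, 0, -1],
  [0, 0, 0, 0, 0, 0, -1],
])

```text
time_s: 6.72
ee_pos: [596.9, 6.5, 75.2]
tcp_rot: [3.142, 0.0, 1.571]
force: [-2.3, 0.4, 2.6]
grip_width: -0.0
grip_force: 1.3
```

Emit:
step_arm([
  [0, 0, 2, 0, 0, 0, -1],
  [0, 0, 2, 0, 0, 0, -1],
  [0, 0, 1.5, 0, 0, 0, -1],
  [0, 0, 0, 0, 0, 0, -1],
])

```text
time_s: 7.22
ee_pos: [597.0, 6.5, 69.7]
tcp_rot: [3.141, 0.0, 1.571]
force: [-1.5, 0.4, 2.6]
grip_width: -0.4
grip_force: 1.4
```

Emit:
step_arm([
  [0, 0, -10, 0, 0, 0, -1],
  [0, 0, -35, 0, 0, 0, -1],
  [0, 0, -35, 0, 0, 0, -1],
  [-30, -9.3, 0, 0, 0, 0, -1],
  [-30, -9.3, 0, 0, 0, 0, -1],
  [-30, -9.3, 0, 0, 0, 0, -1],
  [-30, -9.3, 0, 0, 0, 0, -1],
  [-30, -9.3, 0, 0, 0, 0, -1],
  [-30, -9.3, 0, 0, 0, 0, -1],
  [-30, -9.3, 0, 0, 0, 0, -1],
  [-30, -9.3, 0, 0, 0, 0, -1],
  [-31, -9.3, 0, 0, 0, 0, -1],
  [0, 0, 20, 0, 0, 0, -1],
  [0, 0, 20, 0, 0, 0, -1],
  [0, 0, 0, 0, 0, 0, -1],
  [0, 0, 0, 0, 0, 0, -1],
])

```text
time_s: 9.22
ee_pos: [513.6, -263.8, 109.9]
tcp_rot: [-3.141, -0.0, 1.572]
force: [-0.5, 0.5, 0.1]
grip_width: 0.3
grip_force: 0.0
```

```bash
cat > chk.py <<'E'
import sys
from h import *
C={n:read_camera(n) for n in("top","side")}
seeds["red"]=(596.6,6);seeds["amber"]=(513,-265.5);seeds["green"]=(584,232)
for k in seeds:
  for n in C:
    try:b=blob(C[n],k,8)
    except Exception as e: print(k,n,e);continue
    print(k,n,np.round(b[0],1),b[1],b[2],[ (d,round(cen(C[n],*seeds[k],d)[1]),np.round(cen(C[n],*seeds[k],d)[0],1)) for d in (1,13)])
c=C["side"];print(proj(c,state()["ee_pos"]))
x,y=eval(sys.argv[1]);I=[cv2.resize(c["frame"][y-60:y+60,x-80:x+80],(400,300),interpolation=cv2.INTER_CUBIC) for x,y in((x,y),(255,235))]
cv2.imwrite(sys.argv[2],np.hstack(I))
E
python3 chk.py 338,200 pics/a1.png
```

```text
red top [245.8 199.4] 410 [235 189  23  22] [(1, 482, array([245.1, 198.9])), (13, 455, array([245.4, 199.3]))]
red side [255.  240.3] 221 [245 234  21  13] [(1, 326, array([255.1, 237.6])), (13, 230, array([255.2, 239.8]))]
amber top [371.5 243.4] 274 [364 231  16  25] [(1, 502, array([375.7, 243.3])), (13, 461, array([374.9, 243.3]))]
amber side [339.2 199.3] 214 [330 193  19  14] [(1, 234, array([339.6, 198.6])), (13, 156, array([339.4, 200.6]))]
green top [134.9 201.4] 443 [123 190  24  24] [(1, 534, array([134.3, 201.8])), (13, 473, array([135.5, 202.1]))]
green side [194.6 294.4] 466 [182 284  26  22] [(1, 508, array([194.4, 294.4])), (13, 378, array([194.7, 296.8]))]
[340.18999699 183.93961912]
```

View pics/a1.png

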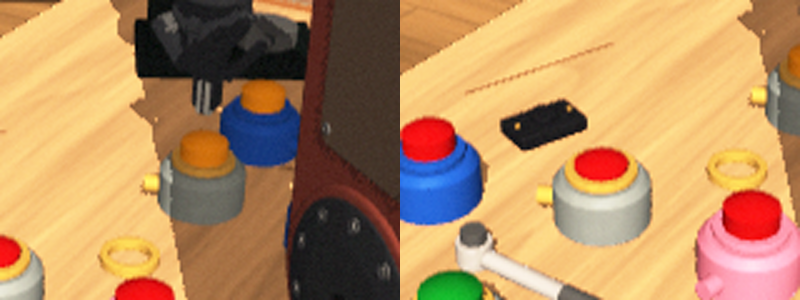

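Right crop: the red lens is deep in (blob height 13 px against 17, matching about 13 mm), and its station hasn't moved. Left crop: the fingertip at (340,184) is centred above amber at (339,199). Next I press amber.

Emit:
step_arm([
  [0, 0, 11, 0, 0, 0, -1],
  [0, 0, 11, 0, 0, 0, -1],
  [0, 0, 3, 0, 0, 0, -1],
  [0, 0, 3, 0, 0, 0, -1],
  [0, 0, 3, 0, 0, 0, -1],
  [0, 0, 3, 0, 0, 0, -1],
  [0, 0, 2, 0, 0, 0, -1],
  [0, 0, 2, 0, 0, 0, -1],
  [0, 0, 2.5, 0, 0, 0, -1],
  [0, 0, 0, 0, 0, 0, -1],
])

```text
time_s: 10.58
ee_pos: [513.4, -264.5, 69.1]
tcp_rot: [-3.142, 0.0, 1.571]
force: [-2.1, 1.4, 2.3]
grip_width: -0.4
grip_force: 1.3
```

Emit:
step_arm([
  [0, 0, -10, 0, 0, 0, -1],
  [0, 0, -35, 0, 0, 0, -1],
  [0, 0, -35, 0, 0, 0, -1],
  [35.5, 5, 0, 0, 0, 0, -1],
  [35.5, 5, 0, 0, 0, 0, -1],
  [35.5, 5, 0, 0, 0, 0, -1],
  [35.5, 5, 0, 0, 0, 0, -1],
  [35.5, 5, 0, 0, 0, 0, -1],
  [35.5, 5, 0, 0, 0, 0, -1],
  [35.5, 5, 0, 0, 0, 0, -1],
  [35.5, 5, 0, 0, 0, 0, -1],
  [35.5, 5, 0, 0, 0, 0, -1],
  [35.5, 5, 0, 0, 0, 0, -1],
  [35.5, 5, 0, 0, 0, 0, -1],
  [35.5, 5, 0, 0, 0, 0, -1],
  [35.5, 5, 0, 0, 0, 0, -1],
  [35, 5.5, 0, 0, 0, 0, -1],
  [0, 0, 20, 0, 0, 0, -1],
  [0, 0, 20, 0, 0, 0, -1],
  [0, 0, 0, 0, 0, 0, -1],
])

```text
time_s: 13.08
ee_pos: [582.1, 230.9, 106.6]
tcp_rot: [-3.138, 0.001, 1.57]
force: [-0.2, 0.3, -0.5]
grip_width: -0.1
grip_force: 0.0
```

```bash
python3 chk.py 195,290 pics/g1.png
```

```text
red top [245.8 199.4] 411 [235 189  23  22] [(1, 482, array([245.1, 198.9])), (13, 455, array([245.4, 199.3]))]
red side [255.  240.4] 222 [245 234  21  13] [(1, 326, array([255.1, 237.6])), (13, 230, array([255.2, 239.8]))]
amber top [375.  243.2] 445 [364 232  23  24] [(1, 502, array([375.7, 243.3])), (13, 461, array([374.9, 243.3]))]
amber side [339.2 201.5] 139 [331 197  18  10] [(1, 234, array([339.6, 198.6])), (13, 156, array([339.4, 200.6]))]
green top [137.1 202.1] 316 [126 190  21  24] [(1, 534, array([134.3, 201.8])), (13, 473, array([135.5, 202.1]))]
green side [194.7 294.3] 468 [182 284  26  22] [(1, 508, array([194.4, 294.4])), (13, 378, array([194.7, 296.8]))]
[192.91829438 276.76928777]
```

View pics/g1.png

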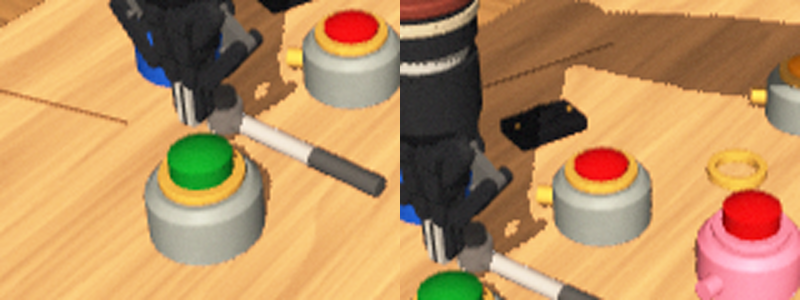

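```bash
python3 - <<'E'
from h import *
c=read_camera("side");s=state()["ee_pos"];print(s,proj(c,s),[proj(c,(584,232,z)) for z in(76,84,109)])
print(blob(c,"green",1,(584,232)))
f=c["frame"];cv2.imwrite("pics/g2.png",cv2.resize(f[255:315,155:235],(800,600),interpolation=cv2.INTER_CUBIC))
E
```

```text
[583.88671143 231.3682174  109.78814281] [192.65084404 276.47746212] [array([194.02140807, 290.70475321]), array([193.63901479, 287.42261145]), array([192.42116211, 276.96958993])]
(array([194.65884861, 294.35607676]), np.int32(469), array([182, 284,  26,  22], dtype=int32))
```

View pics/g2.png

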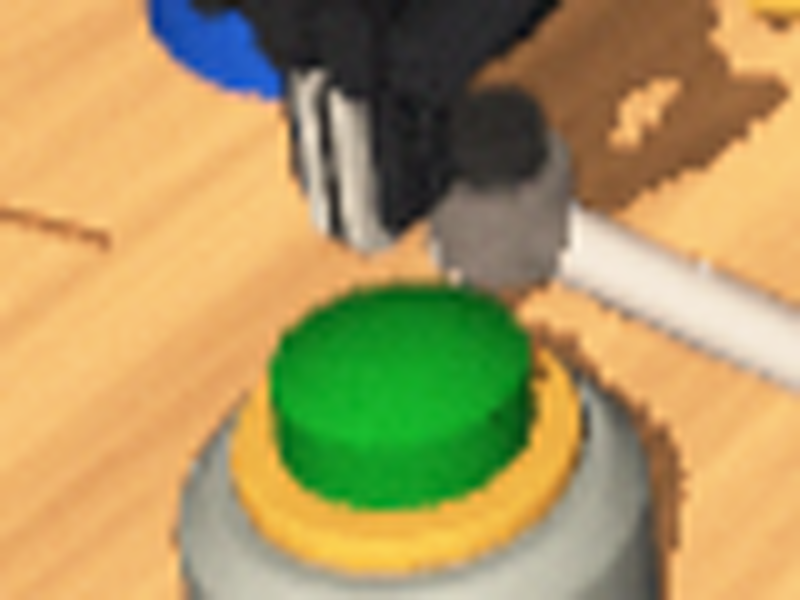

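The fingertip at about (192,276.5) matches its projection, and the green lens (columns 182–208) is within about 1 px of the model axis. Amber now reads as in (10 px against 14). Next I press green.

Emit:
step_arm([
  [0, 0, 11, 0, 0, 0, -1],
  [0, 0, 11, 0, 0, 0, -1],
  [0, 0, 3, 0, 0, 0, -1],
  [0, 0, 3, 0, 0, 0, -1],
  [0, 0, 3, 0, 0, 0, -1],
  [0, 0, 3, 0, 0, 0, -1],
  [0, 0, 2, 0, 0, 0, -1],
  [0, 0, 2, 0, 0, 0, -1],
  [0, 0, 2.5, 0, 0, 0, -1],
  [0, 0, 0, 0, 0, 0, -1],
])

```text
time_s: 14.48
ee_pos: [583.6, 232.0, 68.5]
tcp_rot: [3.142, 0.0, 1.571]
force: [-3.5, -1.3, 1.7]
grip_width: 0.0
grip_force: 1.3
```

Emit:
step_arm([
  [0, 0, -10, 0, 0, 0, -1],
  [0, 0, -35, 0, 0, 0, -1],
  [0, 0, -35, 0, 0, 0, -1],
  [0, 0, -40, 0, 0, 0, -1],
  [0, 0, -40, 0, 0, 0, -1],
  [0, 0, 0, 0, 0, 0, -1],
  [0, 0, 0, 0, 0, 0, -1],
  [0, 0, 0, 0, 0, 0, -1],
])

```text
time_s: 15.48
ee_pos: [583.1, 231.9, 227.3]
tcp_rot: [-3.14, 0.0, 1.571]
force: [0.9, 0.6, -0.8]
grip_width: -0.2
grip_force: 0.0
```

```bash
python3 chk.py 195,290 pics/e.png; python3 -c "
from h import *
cv2.imwrite('pics/end.png',read_camera('side')['frame'])"
```

```text
red top [245.8 199.4] 411 [235 189  23  22] [(1, 482, array([245.1, 198.9])), (13, 455, array([245.4, 199.3]))]
red side [255.  240.3] 223 [245 234  21  13] [(1, 326, array([255.1, 237.6])), (13, 230, array([255.2, 239.8]))]
amber top [375.1 243.1] 451 [364 232  24  23] [(1, 502, array([375.7, 243.3])), (13, 461, array([374.9, 243.3]))]
amber side [339.3 199.7] 79 [330 197  19   7] [(1, 234, array([339.6, 198.6])), (13, 156, array([339.4, 200.6]))]
green top [136.9 202. ] 419 [126 191  23  23] [(1, 534, array([134.3, 201.8])), (13, 473, array([135.5, 202.1]))]
green side [195.1 296.8] 349 [183 289  25  17] [(1, 508, array([194.4, 294.4])), (13, 378, array([194.7, 296.8]))]
[186.55226252 223.10625276]
```

View pics/end.png

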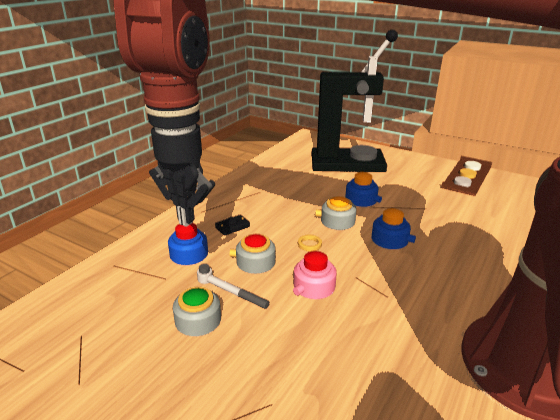

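All three lenses sit low at red (255,240), amber (339,201) and green (195,297). The stations are where they were, and the hand is clear at 227 mm.

```bash
python3 -c "
from rig import *
print(job_done())"
```

```text
the job is handed in; nothing more can be done
None
```

I pushed the red, amber and green lenses in that order, each to an estimated 13 mm or so of its 16 mm travel. The final pictures show all three still in and the stations unmoved; the arm ended clear, and I handed the job in at about 16 s.

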